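# Screw home the cap of a bangle display spindle

### The arm

A 6-joint arm with a two-finger parallel gripper is mounted at the origin on the work surface. World frame = base frame: x ahead of the robot, y to its left, z up, the work surface at z = 0. Lengths are in m, angles in degrees, forces in N, time in s.
With the tool pointing down it reaches from about 0.25 to 0.775 m from the base axis. Payload 4 kg.
Tool frame: the origin (TCP) lies at the very end of the fingers, on their centre line; the grasp point (between the pads) lies 19 mm behind it; z points along the fingers, y is the line along which they close (so a half turn about z gives the same grasp; the last joint's range is limited). The gripper opens to 94 mm and grips with 3 to 60 N. Pads are 16 mm wide; open, the fingers measure 119 mm over their backs; the gripper's body (75 mm by 177 mm) begins 78 mm behind the grasp point.
Start: joints at [-72.256, 4.996, 78.535, -0, 96.463, -5.907], TCP at [0.221, -0.504, 0.185] pointing down, gripper open.
Joint ranges: [-177.83, 177.83], [-43.37, 116.18], [15.69, 146.23], [-61.86, 241.86], [9.47, 152.12], [-147.06, 147.06]. Speed limits (degrees/s): [159.86, 159.86, 180, 180, 180, 180].

### API

Orientations are given as [roll, pitch, yaw] about the fixed x, y, z axes, in that order (R = Rz(yaw) Ry(pitch) Rx(roll)).
In Python, from station import sensors, cams, bot gives the robot as it stands.
- The arm moves only by the tool move_arm, never from a script. Its argument "increments" is one flat list of numbers, 7 for each row, row after row: the shift along the tool's x, y, z in cm, then the turn, a rotation vector about the tool's x, y, z in degrees, then the opening, from 0 (shut) to 1 (fully open). In form: [x, y, z, ax, ay, az, fingers, x, y, z, ax, ay, az, fingers, ...]. A call has 1 to 12 rows; each row shifts and turns the commanded pose from where the row before left it, along the tool's axes as they then stand; what a row does not reach is not made up. A row lasts 1/12 s, in which the tool goes at most 41.7 mm and 7.16 degrees, less where a joint would pass 70% of its speed; a pose out of reach is approached as far as the arm can. A call is refused whole if a number of a shift passes 4.17 or a number of a turn 7.16, either way. A call with a gripper value outside its range is refused whole. The fingers move at their own pace and stop on an object; "force" is the grip in N (left out, the last holds). Time passes only in rows, so rows that do not move let the fingers close. It gives the time, the measured TCP pose, the force, the opening and the grip force at its end, in the units of the state.
- sensors.get_obs(): the state, without advancing time (a new reading comes with each control period).
- cams.capture(name): name is "side" or "top" or "wrist"; returns a dict with "color" (400x640x3 uint8, blue, green, red), "z_map" (400x640 float32, m along the optical axis (not along the pixel's ray), 0 where there is no reading), "fx", "fy", "cx", "cy" (pixels), "pose" (4x4, takes a point from camera to world coordinates); the wrist camera has in their place "T_tool_cam" (4x4, takes a point from camera to tool coordinates, whose origin is the TCP and whose axes are the flange's). Camera axes: x right, y down, z forward; pixel columns grow to the right and rows downward; lengths in m; the calibration is good to about 2 mm. The wrist camera is an equidistant fisheye: a pixel r from the principal point sees the ray r / f radians off the axis. A picture is of the moment at which its call begins: read the wrist's pose just before it.
- bot.finish_job(): hands the job in; it is judged then, once.
The state is a dict: "time_s": time; "joint_positions": joint angles; "joint_velocities": joint speeds; "joint_efforts": joint torques, N m; "ee_pos": TCP position; "ee_rot": TCP orientation; "contact_force": force on the tool from outside, world axes, zero at the start; "moment": the same for the moment, N m; "finger_gap": opening from 0.0 (shut) to 1.0 (fully open); "gripper_force": force on a finger pad.
Only numpy, scipy, OpenCV 4.12 (cv2) and the standard library are available. Lean on these libraries where they do the work, as an engineer would, in place of code of your own. Each camera call takes 0.05 s, during which the arm holds its last target. There are 200 camera calls.

### The job

On the shop counter, the bangle spindle's wooden cap has only been set loosely on its thread and stands proud of the bangles. Without lifting it off, turn the cap gently backwards (anticlockwise from above) until you feel it drop into the thread, then screw it clockwise until it is fully home against its stop and let go. Never force it when it binds, and leave the other goods on the counter where they are.

Things in the scene. Friction and masses are not known exactly. Their poses are not given: they have to be found in the camera images.
- cap_grip (a point): Centre of the grip bar of the loose cap. The cap is wooden, about 90 g: a hollow drum 55 mm across, 28 mm high, flat on top, with a 68 mm flange round its foot; on the drum an upright metal bar 46 mm long, 14 mm thick, 24 mm high. This point is half-way up the bar, 12 mm above the drum's top, on the cap's axis. x: along the bar; z: up.
- cap: The same cap; origin at the centre of its underside, 40 mm below cap_grip, same axes. Three lugs inside, 120 degrees apart. It has about 1.5 mm of sideways play and does not spring back. Held up by the fingers it cannot drop in: let it down or press lightly (2 to 6 N). Contact force between cap and thread must stay below 30 N.
- stand_neck (a point): Point on the spindle's upright axis, 150 mm above the counter, inside the cap. Heights of cap_grip above it: 38 mm at the start (lugs on the flat tops of the three thread ends), about 29.5 mm once dropped into the thread's entries, 23.2 mm fully home.
- stand: The spindle under the cap, fixed to the counter; origin under its foot (110 mm across). Bangles 61 mm across up to 128 mm high. The angle of its thread is unknown (not this yaw). From the start the entry lies within a quarter turn anticlockwise; only 22 degrees wide, with a hard rib just beyond. From an entry the cap turns 75 to 100 degrees clockwise, sinking 6.3 mm on the way, to a hard stop.
- stand2: Bystander: a similar spindle, 20 mm lower, fixed, its cap already closed. Turning the loose cap clockwise before it has dropped in runs its lugs against a hard rib.
- bangle_a: Bystander: loose bangle, 68 mm across, lying flat.
- bangle_b: Bystander: loose bangle, 68 mm across, lying flat.
- bangle_c: Bystander: loose bangle, 68 mm across, lying flat.
- gift_box: Bystander: small carton, 75 x 75 x 45 mm.
- scent: Bystander: small amber bottle, 100 mm high.
- calculator: Bystander: flat grey slab of a calculator, 140 x 85 x 16 mm.
- pot: Bystander: low white jar, 60 mm high.

How it is judged:
By the outcome, as a careful person would: the job done as asked, in the order asked, and still so for the second after the job is handed in, with the robot touching nothing.
It also fails if it takes over 72 s, if anything falls off the work surface, if the arm or the gripper's body presses on something with over 40 N, if the wrist force passes 120 N, or if a joint passes its speed limit or range.

## Working session

There is one attempt and no reset: what is moved stays moved. The work goes in short steps, Python scripts to look and compute and a tool call to move; the robot and the scene stay as the last step left them, time stands still between calls to the robot, and variables do not carry over. Pictures are saved under pics/ and viewed, at most 10 in all, crops included, and the job is handed in when it is done.

Besides the shell and the picture viewer there is one more tool, called after "Emit:" in YAML: its name, and indented under it one key for each argument. move_arm: Moves the arm, as the interface text tells. Its arguments: {"type":"object","properties":{"increments":{"type":"array","items":{"type":"number"}},"force":{"type":"number"}},"required":["increments"]}

```bash
mkdir -p pics; python3 - <<'E'
from station import sensors,cams,bot
import cv2,numpy as np,pickle
o=sensors.get_obs();print(o)
D={n:cams.capture(n) for n in("side","top")}
pickle.dump(D,open("d.pkl","wb"))
for n in D:
    cv2.imwrite(f"pics/{n}0.png",D[n]["color"]);print(n,D[n]["pose"],D[n]["fx"],D[n]["cx"],D[n]["cy"])
E
```

```text
{'time_s': 0.0, 'joint_positions': array([-7.22567121e+01,  5.03852724e+00,  7.86251728e+01, -1.97853956e-03,
        9.64600846e+01, -5.90848856e+00]), 'joint_velocities': array([ 0.08460551, -0.00617641,  0.06328507,  0.09131062, -0.05452411,
        0.04657911]), 'joint_efforts': array([-6.07542061e-04, -3.40185463e+01, -3.02424037e+01,  7.17793638e-02,
        3.29476723e-02, -1.76728622e-04]), 'ee_pos': array([ 0.22044033, -0.50325081,  0.18350596]), 'ee_rot': array([-1.79876670e+02, -1.07863665e-02,  2.36515443e+01]), 'contact_force': array([-0.35570947,  0.23508189,  0.57682236]), 'moment': array([-0.01671271,  0.00191336, -0.03059822]), 'gripper_force': 0.0, 'finger_gap': 1.0019095291828475}
side [[-0.83558847 -0.35121883  0.42241832  0.04371103]
 [-0.54923279  0.55037369 -0.62883395  0.76560027]
 [-0.0116296  -0.7574524  -0.65278681  0.92876509]
 [ 0.          0.          0.          1.        ]] 424.5363658947416 323.83422432563134 209.7940148243814
top [[ 0.00303091 -0.99675729  0.08040972  0.48939379]
 [-0.99983765 -0.00159237  0.01794827 -0.02270446]
 [-0.01776202 -0.08045107 -0.99660029  0.98487196]
 [ 0.          0.          0.          1.        ]] 368.3485705406305 329.4619054916547 202.3313148341354
```

View pics/top0.png

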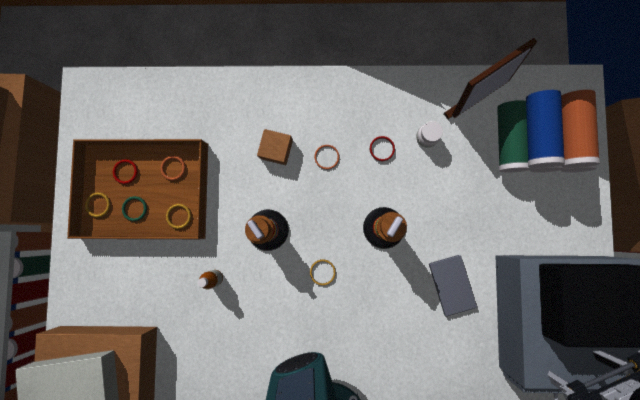

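View pics/side0.png

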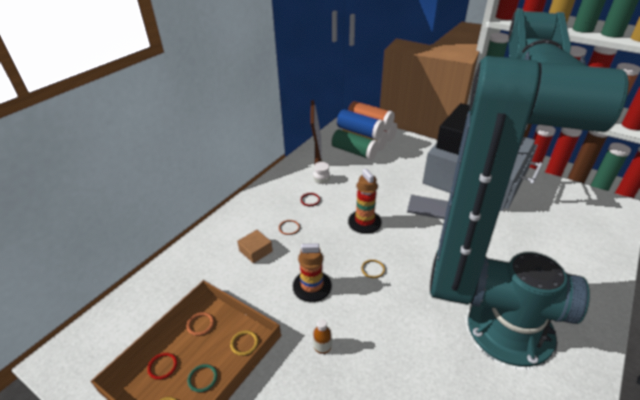

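Top view: two spindles, with grip bars at about (254,229) and (397,225). The depth will show which one is the taller, loose cap.

```bash
cat > h.py <<'E'
import numpy as np,cv2
def cloud(d):
    z=d["z_map"];v,u=np.mgrid[:z.shape[0],:z.shape[1]]
    P=np.stack([(u-d["cx"])/d["fx"]*z,(v-d["cy"])/d["fy"]*z,z],-1)
    W=P@d["pose"][:3,:3].T+d["pose"][:3,3];W[z==0]=np.nan;return W
E
python3 - <<'E'
from h import *;import pickle
D=pickle.load(open("d.pkl","rb"))
for n,bx in(("top",((225,200,300,260),(355,195,420,260))),("side",((290,235,335,300),(345,165,385,232)))):
    W=cloud(D[n]);C=D[n]["color"].astype(int)
    for a,b,c,d in bx:
        w=W[b:d,a:c].reshape(-1,3);col=C[b:d,a:c].reshape(-1,3);ok=w[:,2]>.05;w,col=w[ok],col[ok]
        sat=col.max(1)-col.min(1)
        print(n,"maxz",np.percentile(w[:,2],[50,90,95,98,100]).round(4))
        m=(sat<40)&(col.max(1)>100)&(w[:,2]>.12);q=w[m];print(" bar n",len(q),q.mean(0).round(4) if len(q) else"")
        if len(q)>5:
            zt=np.percentile(q[:,2],95);t=q[q[:,2]>zt-.008];r=cv2.minAreaRect((t[:,:2]*1000).astype(np.float32));print("  top",len(t),t.mean(0).round(4),r)
            _,s,V=np.linalg.svd(t[:,:2]-t[:,:2].mean(0));print("  yaw",np.degrees(np.arctan2(V[0,1],V[0,0])),s)
E
```

```text
top maxz [0.1395 0.1634 0.1645 0.1655 0.1677]
 bar n 124 [0.4964 0.1606 0.1627]
  top 120 [0.4965 0.1602 0.1635] ((496.06121826171875, 160.694091796875), (42.87660217285156, 14.209450721740723), 34.39957809448242)
  yaw -145.6257847225002 [0.13524777 0.04425594]
top maxz [0.1742 0.1978 0.1991 0.1999 0.2015]
 bar n 156 [ 0.5043 -0.1478  0.1939]
  top 125 [ 0.5031 -0.1475  0.1981] ((502.87188720703125, -147.37429809570312), (12.265155792236328, 44.440059661865234), 57.66020202636719)
  yaw 148.0562350309954 [0.14175749 0.03988627]
side maxz [0.1199 0.1608 0.166  0.1673 0.1697]
 bar n 177 [0.4927 0.165  0.1581]
  top 91 [0.4935 0.1639 0.1654] ((494.4811096191406, 162.02989196777344), (43.167198181152344, 17.332096099853516), 37.43480682373047)
  yaw -143.8964340728712 [0.12267736 0.03823089]
side maxz [0.1293 0.1851 0.1977 0.2006 0.2035]
 bar n 146 [ 0.4991 -0.1427  0.1815]
  top 59 [ 0.4996 -0.1428  0.1991] ((500.7555236816406, -144.22271728515625), (15.176639556884766, 45.9144172668457), 56.45545196533203)
  yaw 149.60521969060017 [0.10745527 0.03032631]
```

Loose cap is the right one, at about (0.502, -0.146), bar top z 0.20, bar yaw about 148°. I'll raise the arm and go over it.

Emit:
move_arm:
  increments: [0, 0, -3.5, 0, 0, 0, 1, 0, 0, -3.5, 0, 0, 0, 1, 0, 0, -3.5, 0, 0, 0, 1, 3.3, -1.75, 0, 0, 0, 0, 1, 3.3, -1.75, 0, 0, 0, 0, 1, 3.3, -1.75, 0, 0, 0, 0, 1, 3.3, -1.75, 0, 0, 0, 0, 1, 3.3, -1.75, 0, 0, 0, 0, 1, 3.3, -1.75, 0, 0, 0, 0, 1, 3.3, -1.75, 0, 0, 0, 0, 1, 3.3, -1.75, 0, 0, 0, 0, 1, 3.3, -1.75, 0, 0, 0, 0, 1]

```text
time_s: 1.1
ee_pos: [0.4301, -0.2386, 0.2892]
ee_rot: [-180.0, 0.0, 23.6]
contact_force: [0.0, -0.7, 0.6]
finger_gap: 1.0
gripper_force: 0.0
```

Emit:
move_arm:
  increments: [3.3, -1.75, 0, 0, 0, 0, 1, 3.3, -1.75, 0, 0, 0, 0, 1, 3.3, -1.75, 0, 0, 0, 0, 1, 0, 0, 0, 0, 0, -7, 1, 0, 0, 0, 0, 0, -7, 1, 0, 0, 0, 0, 0, -7, 1, 0, 0, 0, 0, 0, -7, 1, 0, 0, 0, 0, 0, -7, 1, 0, 0, 0, 0, 0, -7, 1, 0, 0, 0, 0, 0, -7, 1, 0, 0, 0, 0, 0, -7, 1, 0, 0, 0, 0, 0, -7, 1]

```text
time_s: 2.1
ee_pos: [0.4989, -0.1525, 0.289]
ee_rot: [-179.9, -0.0, 87.0]
contact_force: [0.3, -0.7, 0.6]
finger_gap: 1.0
gripper_force: 0.0
```

Emit:
move_arm:
  increments: [0, 0, 0, 0, 0, -7, 1, 0, 0, 0, 0, 0, -7, 1, 0, 0, 0, 0, 0, -7, 1, 0, 0, 0, 0, 0, -7, 1, 0, 0, 0, 0, 0, -7, 1, 0, 0, 0, 0, 0, -7, 1, 0, 0, 0, 0, 0, -7, 1, 0, 0, 0, 0, 0, -7, 1, 0, 0, 0, 0, 0, -5.5, 1, 0, 0, 0, 0, 0, 0, 1, 0, 0, 0, 0, 0, 0, 1]

```text
time_s: 3.02
ee_pos: [0.499, -0.1525, 0.2892]
ee_rot: [-180.0, -0.0, 148.0]
contact_force: [0.4, 0.6, 0.9]
finger_gap: 0.995
gripper_force: 0.0
```

```bash
cat >> h.py <<'E'
from scipy.spatial.transform import Rotation as R
def wcloud(d,o):
    z=d["z_map"].astype(float);v,u=np.mgrid[:z.shape[0],:z.shape[1]]
    x=(u-d["cx"])/d["fx"];y=(v-d["cy"])/d["fy"];r=np.hypot(x,y)+1e-9
    k=np.tan(np.minimum(r,1.5))/r
    P=np.stack([x*k*z,y*k*z,z],-1);P[(z==0)|(r>1.4)]=np.nan
    T=d["T_tool_cam"];P=P@T[:3,:3].T+T[:3,3]
    return P@R.from_euler("xyz",o["ee_rot"],degrees=True).as_matrix().T+o["ee_pos"]
E
python3 - <<'E'
from h import *;from station import sensors,cams
o=sensors.get_obs();d=cams.capture("wrist");cv2.imwrite("pics/w1.png",d["color"])
W=wcloud(d,o);C=d["color"].astype(int)
near=(abs(W[...,0]-.502)<.06)&(abs(W[...,1]+.146)<.06)
for lo,hi in((.192,.21),(.168,.182),(.14,.156),(.18,.192)):
    m=near&(W[...,2]>lo)&(W[...,2]<hi);t=W[m]
    if len(t)<10: print(lo,len(t));continue
    print(lo,len(t),t.mean(0).round(4),cv2.minAreaRect((t[:,:2]*1000).astype(np.float32)),cv2.minEnclosingCircle((t[:,:2]*1000).astype(np.float32)))
    v,u=np.nonzero(m);print(u.min(),u.max(),v.min(),v.max())
    _,s,V=np.linalg.svd(t[:,:2]-t[:,:2].mean(0),full_matrices=False);print("  yaw",np.degrees(np.arctan2(V[0,1],V[0,0])))
E
```

```text
0.192 668 [ 0.5003 -0.1466  0.1993] ((500.8468933105469, -146.62518310546875), (13.780954360961914, 44.6330680847168), 58.05733108520508) ((500.10638427734375, -147.98536682128906), 22.649494171142578)
321 335 174 219
  yaw -31.147666890234625
0.168 1455 [ 0.4988 -0.1465  0.1761] ((500.6810302734375, -147.3851776123047), (54.27923583984375, 52.602596282958984), 59.00883865356445) ((501.16339111328125, -147.48599243164062), 27.85093879699707)
301 353 167 217
  yaw -120.15487904372448
0.14 618 [ 0.4882 -0.1405  0.1516] ((498.2586364746094, -146.76654052734375), (67.46607971191406, 61.66407012939453), 60.07893753051758) ((500.9365234375, -147.56280517578125), 34.42229461669922)
296 356 158 213
  yaw -116.7120687322132
0.18 14 [ 0.4818 -0.1364  0.1864] ((481.9410400390625, -136.5072784423828), (11.039512634277344, 1.251112461090088), 62.33384704589844) ((482.49505615234375, -136.79771423339844), 5.5198564529418945)
321 332 173 174
  yaw 60.761921711090245
```

View pics/w1.png

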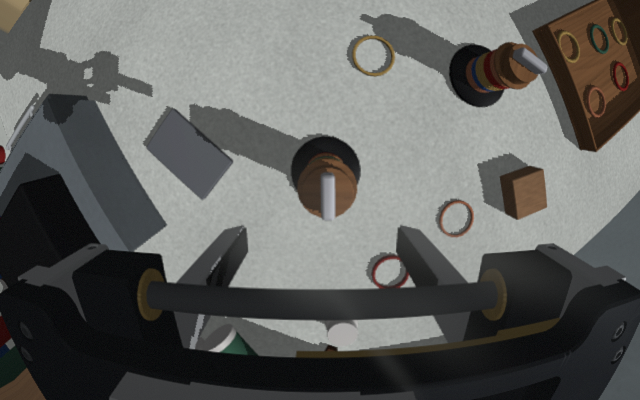

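The picture shows the bar standing upright between the fingers at about (328,196), with the axis at about (0.501, -0.147). I'll descend in steps.

Emit:
move_arm:
  increments: [0.12, 0.57, 1.5, 0, 0, -0.7, 1, 0, 0, 2, 0, 0, 0, 1, 0, 0, 2, 0, 0, 0, 1, 0, 0, 2, 0, 0, 0, 1, 0, 0, 1.5, 0, 0, 0, 1, 0, 0, 1, 0, 0, 0, 1, 0, 0, 0.6, 0, 0, 0, 1, 0, 0, 0.2, 0, 0, 0, 1, 0, 0, 0, 0, 0, 0, 1, 0, 0, 0, 0, 0, 0, 1]

```text
time_s: 3.9
ee_pos: [0.5016, -0.1474, 0.1828]
ee_rot: [180.0, 0.1, 148.8]
contact_force: [0.0, 0.3, 0.3]
finger_gap: 1.003
gripper_force: 0.0
```

Emit:
move_arm:
  increments: [0, 0, 0.2, 0, 0, 0, 1, 0, 0, 0, 0, 0, 0, 0.5, 0, 0, 0, 0, 0, 0, 0.3, 0, 0, 0, 0, 0, 0, 0.2, 0, 0, 0, 0, 0, 0, 0.1, 0, 0, 0, 0, 0, 0, 0.1, 0, 0, 0, 0, 0, 0, 0.1, 0, 0, 0, 0, 0, 0, 0.1, 0, 0, 0, 0, 0, 0, 0.1, 0, 0, 0, 0, 0, 0, 0.1, 0, 0, 0, 0, 0, 0, 0.1, 0, 0, 0, 0, 0, 0, 0.1]
  force: 15

```text
time_s: 4.9
ee_pos: [0.5011, -0.1471, 0.1797]
ee_rot: [-180.0, 0.0, 148.9]
contact_force: [-1.0, -0.6, 0.6]
finger_gap: 0.259
gripper_force: 0.0
```

Emit:
move_arm:
  increments: [0, 0, 0, 0, 0, 0, 0.1, 0, 0, 0, 0, 0, 0, 0.1, 0, 0, 0, 0, 0, 0, 0.1, 0, 0, 0, 0, 0, 0, 0.1, 0, 0, 0, 0, 0, 0, 0.1]
  force: 15

```text
time_s: 5.32
ee_pos: [0.5011, -0.1471, 0.1797]
ee_rot: [-180.0, 0.0, 148.8]
contact_force: [-0.6, -0.3, -0.9]
finger_gap: 0.1
gripper_force: 0.0
```

```bash
python3 - <<'E'
from h import *;from station import sensors,cams
o=sensors.get_obs();print(o["finger_gap"],o["gripper_force"],o["contact_force"])
w=cams.capture("wrist")["color"];s=cams.capture("side")["color"]
a=cv2.resize(w[120:320,220:440],None,fx=1.8,fy=1.8,interpolation=cv2.INTER_CUBIC);b=cv2.resize(s[140:260,300:420],(360,360),interpolation=cv2.INTER_CUBIC)
cv2.imwrite("pics/g.png",np.hstack([a,b]))
E
```

```text
0.09962730942724973 0.0 [-0.61334103 -0.26328064 -0.88339849]
```

View pics/g.png

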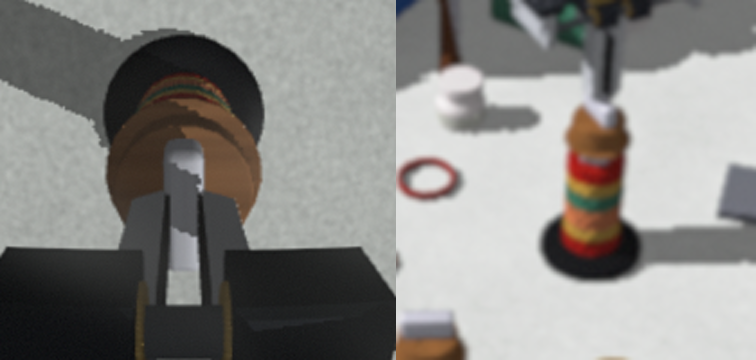

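The picture shows the fingers straddling the bar with no grip force yet. I'll close further.

Emit:
move_arm:
  increments: [0, 0, 0, 0, 0, 0, 0, 0, 0, 0, 0, 0, 0, 0, 0, 0, 0, 0, 0, 0, 0, 0, 0, 0, 0, 0, 0, 0]
  force: 15

```text
time_s: 5.75
ee_pos: [0.5011, -0.1471, 0.1797]
ee_rot: [-180.0, 0.0, 148.8]
contact_force: [-0.3, -0.2, 0.4]
finger_gap: 0.003
gripper_force: 0.0
```

```bash
python3 - <<'E'
from h import *;from station import sensors,cams
o=sensors.get_obs();d=cams.capture("wrist");s=cams.capture("side")
print(d["T_tool_cam"].round(3))
w=d["color"];z=d["z_map"]
T=d["T_tool_cam"]
oo=dict(ee_rot=[0,0,0],ee_pos=np.zeros(3));P=wcloud(d,oo)
for u,v in[(321,205),(321,215),(321,225),(321,235),(321,245),(321,260),(321,275),(321,290),(300,240),(340,240)]:
    print(u,v,w[v,u],(P[v,u]*1000).round(1))
W=cloud(s);C=s["color"].astype(int)
near=(abs(W[...,0]-.501)<.05)&(abs(W[...,1]+.147)<.05)&(W[...,2]>.15)
for lo in np.arange(.15,.26,.01):
    m=near&(W[...,2]>lo)&(W[...,2]<lo+.01); print(lo.round(2),m.sum(),W[m].mean(0).round(3),C[m].mean(0).round(),np.ptp(W[m],0).round(3)) if m.any() else 0
a=cv2.resize(w[120:320,220:440],None,fx=1.8,fy=1.8,interpolation=cv2.INTER_CUBIC);b=cv2.resize(s["color"][140:230,330:420],(360,360),interpolation=cv2.INTER_CUBIC)
cv2.imwrite("pics/g2.png",np.hstack([a,b]))
E
```

```text
[[ 0.    -0.972 -0.235  0.068]
 [ 1.     0.    -0.    -0.   ]
 [ 0.    -0.235  0.972 -0.2  ]
 [ 0.     0.     0.     1.   ]]
321 205 [105 101 101] [ 21.4  -0.6 -18.5]
321 215 [150 144 144] [ 16.   -0.6 -21.6]
321 225 [84 81 81] [  9.3  -0.6 -20.3]
321 235 [35 35 35] [  7.6  -0.5 -33.7]
321 245 [38 38 38] [  7.5  -0.5 -48.9]
321 260 [55 54 54] [nan nan nan]
321 275 [54 54 54] [  7.7  -0.4 -83.7]
321 290 [39 40 39] [  27.9   -0.3 -131.5]
300 240 [68 68 67] [  9.1 -11.7 -45.6]
340 240 [67 66 65] [  9.2   9.6 -46.1]
0.15 99 [ 0.493 -0.13   0.154] [ 62.  87. 119.] [0.064 0.062 0.01 ]
0.16 45 [ 0.492 -0.127  0.165] [ 44.  72. 106.] [0.047 0.032 0.009]
0.17 126 [ 0.498 -0.136  0.176] [ 78. 103. 136.] [0.052 0.059 0.01 ]
0.18 31 [ 0.495 -0.138  0.185] [161. 157. 164.] [0.042 0.032 0.01 ]
0.19 38 [ 0.498 -0.139  0.196] [207. 198. 199.] [0.043 0.023 0.01 ]
0.2 21 [ 0.495 -0.14   0.204] [173. 165. 165.] [0.029 0.017 0.009]
0.21 26 [ 0.497 -0.141  0.215] [141. 138. 136.] [0.027 0.023 0.009]
0.22 32 [ 0.497 -0.141  0.225] [130. 127. 125.] [0.027 0.025 0.009]
0.23 33 [ 0.498 -0.14   0.235] [128. 125. 123.] [0.028 0.021 0.01 ]
0.24 33 [ 0.499 -0.14   0.245] [106. 104. 102.] [0.029 0.02  0.01 ]
0.25 32 [ 0.496 -0.141  0.255] [98. 95. 93.] [0.025 0.024 0.01 ]
0.26 30 [ 0.497 -0.141  0.265] [96. 94. 92.] [0.026 0.025 0.01 ]
```

View pics/g2.png

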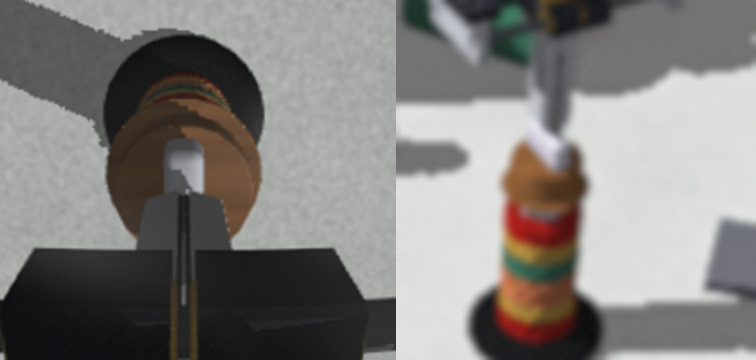

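The fingers shut without catching the bar, so the tips seem to be above it. I'll lift a little and measure where they really are.

Emit:
move_arm:
  increments: [0, 0, -2, 0, 0, 0, 0, 0, 0, -2, 0, 0, 0, 0, 0, 0, 0, 0, 0, 0, 0, 0, 0, 0, 0, 0, 0, 0]

```text
time_s: 6.18
ee_pos: [0.5018, -0.1474, 0.2208]
ee_rot: [180.0, 0.2, 148.9]
contact_force: [-0.2, -0.5, -0.3]
finger_gap: 0.007
gripper_force: 0.0
```

```bash
python3 - <<'E'
from h import *;from station import sensors,cams
o=sensors.get_obs();d=cams.capture("wrist");s=cams.capture("side")
print(o["ee_pos"],o["finger_gap"])
W=cloud(s);C=s["color"].astype(int)
near=(abs(W[...,0]-.501)<.05)&(abs(W[...,1]+.147)<.05)&(W[...,2]>.17)
for lo in np.arange(.17,.28,.005):
    m=near&(W[...,2]>lo)&(W[...,2]<lo+.005); print(lo.round(3),m.sum(),W[m].mean(0).round(3),C[m].mean(0).round(),np.ptp(W[m],0).round(3)) if m.any() else 0
a=cv2.resize(d["color"][120:320,220:440],None,fx=1.8,fy=1.8,interpolation=cv2.INTER_CUBIC);b=cv2.resize(s["color"][140:230,330:420],(360,360),interpolation=cv2.INTER_CUBIC)
cv2.imwrite("pics/g3.png",np.hstack([a,b]))
E
```

```text
[ 0.50181909 -0.14741389  0.22077846] 0.006726301579261027
0.17 29 [ 0.493 -0.13   0.173] [ 54.  84. 121.] [0.048 0.037 0.004]
0.175 93 [ 0.499 -0.139  0.177] [ 88. 110. 141.] [0.053 0.051 0.005]
0.18 16 [ 0.496 -0.14   0.182] [141. 140. 151.] [0.041 0.03  0.004]
0.185 17 [ 0.5   -0.14   0.188] [193. 183. 186.] [0.042 0.023 0.005]
0.19 16 [ 0.498 -0.139  0.193] [198. 189. 190.] [0.044 0.021 0.004]
0.195 23 [ 0.499 -0.143  0.198] [218. 210. 210.] [0.039 0.025 0.004]
0.2 26 [ 0.5   -0.144  0.201] [219. 210. 211.] [0.036 0.031 0.003]
0.24 5 [ 0.494 -0.143  0.244] [95. 93. 92.] [0.005 0.012 0.002]
0.245 6 [ 0.491 -0.144  0.248] [101.  99.  98.] [0.008 0.015 0.004]
0.25 14 [ 0.496 -0.14   0.252] [119. 116. 114.] [0.022 0.017 0.004]
0.255 16 [ 0.497 -0.14   0.258] [132. 128. 127.] [0.022 0.018 0.005]
0.26 15 [ 0.498 -0.139  0.263] [128. 125. 123.] [0.025 0.022 0.005]
0.265 15 [ 0.496 -0.141  0.267] [121. 119. 116.] [0.026 0.021 0.004]
0.27 17 [ 0.497 -0.139  0.272] [130. 127. 125.] [0.025 0.022 0.004]
0.275 19 [ 0.497 -0.141  0.277] [117. 114. 112.] [0.027 0.021 0.005]
0.28 14 [ 0.497 -0.14   0.283] [106. 103. 101.] [0.026 0.02  0.004]
```

View pics/g3.png

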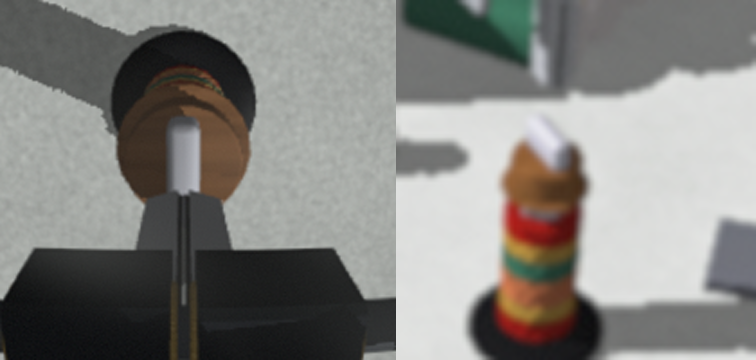

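The picture shows the closed tips at wrist pixel ≈(321,227). The side depth puts them at z≈0.243 while the reported TCP is 0.221. So the real finger ends are about 21 mm behind the reported TCP, and I'll descend that much lower with the fingers open.

Emit:
move_arm:
  increments: [0, 0, 0, 0, 0, 0, 0.6, 0, 0, 0, 0, 0, 0, 0.6, 0, 0, 0, 0, 0, 0, 0.6, 0, 0, 0, 0, 0, 0, 0.6, 0, 0, 0, 0, 0, 0, 0.6, 0, 0, 0, 0, 0, 0, 0.6, 0, 0, 0, 0, 0, 0, 0.6, 0, 0, 0, 0, 0, 0, 0.6, 0, 0, 0, 0, 0, 0, 0.6, 0, 0, 0, 0, 0, 0, 0.6]

```text
time_s: 7.12
ee_pos: [0.5012, -0.1471, 0.2197]
ee_rot: [-180.0, 0.0, 148.9]
contact_force: [-0.6, 0.8, -0.3]
finger_gap: 0.596
gripper_force: 0.0
```

Emit:
move_arm:
  increments: [0, 0, 1.5, 0, 0, 0, 0.6, 0, 0, 1.5, 0, 0, 0, 0.6, 0, 0, 1, 0, 0, 0, 0.6, 0, 0, 0.8, 0, 0, 0, 0.6, 0, 0, 0.5, 0, 0, 0, 0.6, 0, 0, 0.3, 0, 0, 0, 0.6, 0, 0, 0.3, 0, 0, 0, 0.6, 0, 0, 0, 0, 0, 0, 0.6, 0, 0, 0, 0, 0, 0, 0.6]

```text
time_s: 7.87
ee_pos: [0.5013, -0.1472, 0.1611]
ee_rot: [180.0, 0.0, 148.9]
contact_force: [0.5, 0.3, -1.2]
finger_gap: 0.601
gripper_force: 0.0
```

Emit:
move_arm:
  increments: [0, 0, 0.25, 0, 0, 0, 0.6, 0, 0, 0, 0, 0, 0, 0.1, 0, 0, 0, 0, 0, 0, 0.1, 0, 0, 0, 0, 0, 0, 0.1, 0, 0, 0, 0, 0, 0, 0.1, 0, 0, 0, 0, 0, 0, 0.1, 0, 0, 0, 0, 0, 0, 0.1, 0, 0, 0, 0, 0, 0, 0.1, 0, 0, 0, 0, 0, 0, 0.1, 0, 0, 0, 0, 0, 0, 0.1]
  force: 15

```text
time_s: 8.7
ee_pos: [0.5012, -0.1471, 0.1582]
ee_rot: [180.0, 0.0, 148.9]
contact_force: [0.4, 0.2, 0.4]
finger_gap: 0.147
gripper_force: 15.0
```

Gripped (14 mm at 15 N). Next I'll press lightly.

Emit:
move_arm:
  increments: [0, 0, 0.05, 0, 0, 0, 0.1, 0, 0, 0, 0, 0, 0, 0.1, 0, 0, 0, 0, 0, 0, 0.1]

```text
time_s: 8.95
ee_pos: [0.5012, -0.1472, 0.1581]
ee_rot: [180.0, 0.0, 148.8]
contact_force: [-1.0, 1.0, 2.8]
finger_gap: 0.15
gripper_force: 15.0
```

Emit:
move_arm:
  increments: [0, 0, 0.05, 0, 0, 0, 0.1, 0, 0, 0, 0, 0, 0, 0.1, 0, 0, 0, 0, 0, 0, 0.1]

```text
time_s: 9.2
ee_pos: [0.5013, -0.1472, 0.158]
ee_rot: [180.0, 0.1, 148.9]
contact_force: [-0.9, 0.8, 5.6]
finger_gap: 0.148
gripper_force: 15.0
```

Emit:
move_arm:
  increments: [0, 0, -0.02, 0, 0, -3, 0.1, 0, 0, 0, 0, 0, -3, 0.1, 0, 0, 0, 0, 0, -3, 0.1, 0, 0, 0, 0, 0, 0, 0.1, 0, 0, 0, 0, 0, 0, 0.1]

```text
time_s: 9.62
ee_pos: [0.5017, -0.1473, 0.158]
ee_rot: [180.0, 0.1, 157.8]
contact_force: [-0.4, 0.9, 5.1]
finger_gap: 0.144
gripper_force: 15.0
```

Emit:
move_arm:
  increments: [0, 0, -0.01, 0, 0, -3, 0.1, 0, 0, 0, 0, 0, -3, 0.1, 0, 0, 0, 0, 0, -3, 0.1, 0, 0, 0, 0, 0, 0, 0.1, 0, 0, 0, 0, 0, 0, 0.1]

```text
time_s: 10.03
ee_pos: [0.5015, -0.1472, 0.158]
ee_rot: [-180.0, 0.1, 166.7]
contact_force: [-0.5, 0.7, 5.7]
finger_gap: 0.149
gripper_force: 15.0
```

Emit:
move_arm:
  increments: [0, 0, -0.02, 0, 0, -3, 0.1, 0, 0, 0, 0, 0, -3, 0.1, 0, 0, 0, 0, 0, -3, 0.1, 0, 0, 0, 0, 0, 0, 0.1, 0, 0, 0, 0, 0, 0, 0.1]

```text
time_s: 10.45
ee_pos: [0.5014, -0.1472, 0.158]
ee_rot: [-180.0, 0.0, 175.7]
contact_force: [-0.5, 0.7, 5.2]
finger_gap: 0.145
gripper_force: 15.0
```

Emit:
move_arm:
  increments: [0, 0, -0.01, 0, 0, -3, 0.1, 0, 0, 0, 0, 0, -3, 0.1, 0, 0, 0, 0, 0, -3, 0.1, 0, 0, 0, 0, 0, 0, 0.1, 0, 0, 0, 0, 0, 0, 0.1]

```text
time_s: 10.87
ee_pos: [0.5013, -0.1472, 0.158]
ee_rot: [-180.0, 0.0, -175.3]
contact_force: [-0.1, 0.5, 5.3]
finger_gap: 0.151
gripper_force: 15.0
```

Emit:
move_arm:
  increments: [0, 0, -0.01, 0, 0, -3, 0.1, 0, 0, 0, 0, 0, -3, 0.1, 0, 0, 0, 0, 0, -3, 0.1, 0, 0, 0, 0, 0, 0, 0.1, 0, 0, 0, 0, 0, 0, 0.1]

```text
time_s: 11.28
ee_pos: [0.5012, -0.1472, 0.158]
ee_rot: [-180.0, 0.0, -166.3]
contact_force: [0.8, -0.5, 5.8]
finger_gap: 0.15
gripper_force: 15.0
```

```bash
python3 - <<'E'
from station import sensors
o=sensors.get_obs();print(o["ee_pos"],o["ee_rot"],o["contact_force"],o["moment"],o["joint_positions"])
E
```

```text
[ 0.50118076 -0.14721315  0.15797858] [-1.79979417e+02  7.86231926e-03 -1.66292305e+02] [ 0.80966748 -0.53541283  5.75410089] [ 0.06005588 -0.14403258  0.10344217] [-2.25812286e+01  1.84123724e+00  8.48805689e+01 -1.19565528e-02
  9.32596744e+01 -1.26289604e+02]
```

Emit:
move_arm:
  increments: [0, 0, -0.02, 0, 0, -3, 0.1, 0, 0, 0, 0, 0, -3, 0.1, 0, 0, 0, 0, 0, -3, 0.1, 0, 0, 0, 0, 0, 0, 0.1, 0, 0, 0, 0, 0, 0, 0.1]

```text
time_s: 11.7
ee_pos: [0.5011, -0.1472, 0.158]
ee_rot: [-180.0, -0.0, -157.3]
contact_force: [-0.6, -1.3, 4.5]
finger_gap: 0.149
gripper_force: 15.0
```

No drop yet at 54° and the wrist nears its limit, so I'll open in place (the fingers clear the bar), turn half a turn back and regrip.

Emit:
move_arm:
  increments: [0, 0, -0.07, 0, 0, 0, 0.1, 0, 0, 0, 0, 0, 0, 0.8, 0, 0, 0, 0, 0, 0, 0.8, 0, 0, 0, 0, 0, 0, 0.8, 0, 0, 0, 0, 0, 0, 0.8, 0, 0, 0, 0, 0, 0, 0.8, 0, 0, 0, 0, 0, 0, 0.8, 0, 0, 0, 0, 0, 0, 0.8, 0, 0, 0, 0, 0, 0, 0.8, 0, 0, 0, 0, 0, 0, 0.8, 0, 0, 0, 0, 0, 0, 0.8, 0, 0, 0, 0, 0, 0, 0.8]

```text
time_s: 12.7
ee_pos: [0.5011, -0.1471, 0.1588]
ee_rot: [-180.0, 0.0, -157.1]
contact_force: [0.5, 0.5, 0.3]
finger_gap: 0.798
gripper_force: 0.0
```

Emit:
move_arm:
  increments: [0, 0, 0, 0, 0, 7, 0.8, 0, 0, 0, 0, 0, 7, 0.8, 0, 0, 0, 0, 0, 7, 0.8, 0, 0, 0, 0, 0, 7, 0.8, 0, 0, 0, 0, 0, 7, 0.8, 0, 0, 0, 0, 0, 7, 0.8, 0, 0, 0, 0, 0, 7, 0.8, 0, 0, 0, 0, 0, 7, 0.8, 0, 0, 0, 0, 0, 7, 0.8, 0, 0, 0, 0, 0, 7, 0.8, 0, 0, 0, 0, 0, 7, 0.8, 0, 0, 0, 0, 0, 7, 0.8]

```text
time_s: 13.7
ee_pos: [0.5011, -0.1471, 0.1588]
ee_rot: [-180.0, 0.0, 118.5]
contact_force: [-0.2, 0.1, -0.3]
finger_gap: 0.799
gripper_force: 0.0
```

Emit:
move_arm:
  increments: [0, 0, 0, 0, 0, 7, 0.8, 0, 0, 0, 0, 0, 7, 0.8, 0, 0, 0, 0, 0, 7, 0.8, 0, 0, 0, 0, 0, 7, 0.8, 0, 0, 0, 0, 0, 7, 0.8, 0, 0, 0, 0, 0, 7, 0.8, 0, 0, 0, 0, 0, 7, 0.8, 0, 0, 0, 0, 0, 7, 0.8, 0, 0, 0, 0, 0, 7, 0.8, 0, 0, 0, 0, 0, 7, 0.8, 0, 0, 0, 0, 0, 7, 0.8, 0, 0, 0, 0, 0, 7, 0.8]

```text
time_s: 14.7
ee_pos: [0.5011, -0.1471, 0.1588]
ee_rot: [180.0, -0.0, 34.5]
contact_force: [-0.1, 0.1, 0.0]
finger_gap: 0.802
gripper_force: 0.0
```

Emit:
move_arm:
  increments: [0, 0, 0, 0, 0, 7, 0.8, 0, 0, 0, 0, 0, 5, 0.8, 0, 0, 0, 0, 0, 0, 0.8, 0, 0, 0, 0, 0, 0, 0.8]

```text
time_s: 15.03
ee_pos: [0.5011, -0.1471, 0.1588]
ee_rot: [180.0, -0.0, 23.0]
contact_force: [-0.3, -0.2, -0.3]
finger_gap: 0.804
gripper_force: 0.0
```

```bash
python3 - <<'E'
from h import *;from station import sensors,cams
o=sensors.get_obs();d=cams.capture("wrist");W=wcloud(d,o);print(o["ee_pos"],o["ee_rot"])
near=(abs(W[...,0]-.501)<.026)&(abs(W[...,1]+.147)<.026)
for lo,hi in((.193,.206),(.168,.182)):
    t=W[near&(W[...,2]>lo)&(W[...,2]<hi)]
    print(len(t),t.mean(0).round(4),cv2.minAreaRect((t[:,:2]*1000).astype(np.float32)))
E
```

```text
[ 0.50111961 -0.14713622  0.15880636] [ 1.79992850e+02 -9.72651557e-04  2.29828761e+01]
1780 [ 0.5032 -0.1464  0.1994] ((501.7834167480469, -147.0414581298828), (45.76789855957031, 13.534181594848633), 23.10176658630371)
3715 [ 0.5041 -0.1458  0.1761] ((501.00347900390625, -146.98776245117188), (51.92262268066406, 51.94811248779297), 89.6418685913086)
```

The bar followed (yaw 23.1°) and is centred. I'll regrip and press.

Emit:
move_arm:
  increments: [0, 0, 0, 0, 0, 0, 0.1, 0, 0, 0, 0, 0, 0, 0.1, 0, 0, 0, 0, 0, 0, 0.1, 0, 0, 0, 0, 0, 0, 0.1, 0, 0, 0, 0, 0, 0, 0.1, 0, 0, 0, 0, 0, 0, 0.1, 0, 0, 0, 0, 0, 0, 0.1, 0, 0, 0, 0, 0, 0, 0.1, 0, 0, 0, 0, 0, 0, 0.1, 0, 0, 0, 0, 0, 0, 0.1, 0, 0, 0, 0, 0, 0, 0.1, 0, 0, 0, 0, 0, 0, 0.1]
  force: 15

```text
time_s: 16.08
ee_pos: [0.5012, -0.1471, 0.1588]
ee_rot: [180.0, -0.0, 22.9]
contact_force: [0.0, 0.0, -0.8]
finger_gap: 0.147
gripper_force: 15.0
```

Emit:
move_arm:
  increments: [0, 0, 0.06, 0, 0, 0, 0.1, 0, 0, 0, 0, 0, 0, 0.1, 0, 0, 0, 0, 0, 0, 0.1]

```text
time_s: 16.33
ee_pos: [0.5012, -0.1472, 0.1587]
ee_rot: [180.0, -0.0, 22.9]
contact_force: [-0.5, -0.1, 2.3]
finger_gap: 0.149
gripper_force: 15.0
```

Emit:
move_arm:
  increments: [0, 0, 0.02, 0, 0, -3, 0.1, 0, 0, 0, 0, 0, -3, 0.1, 0, 0, 0, 0, 0, -2, 0.1, 0, 0, 0, 0, 0, 0, 0.1, 0, 0, 0, 0, 0, 0, 0.1]

```text
time_s: 16.75
ee_pos: [0.5017, -0.147, 0.1585]
ee_rot: [180.0, -0.1, 30.8]
contact_force: [0.3, 0.5, 3.0]
finger_gap: 0.145
gripper_force: 15.0
```

Emit:
move_arm:
  increments: [0, 0, 0, 0, 0, -3, 0.1, 0, 0, 0, 0, 0, -3, 0.1, 0, 0, 0, 0, 0, -2, 0.1, 0, 0, 0, 0, 0, 0, 0.1, 0, 0, 0, 0, 0, 0, 0.1]

```text
time_s: 17.17
ee_pos: [0.5007, -0.147, 0.1571]
ee_rot: [-179.9, 0.1, 38.8]
contact_force: [0.3, -0.4, -1.3]
finger_gap: 0.147
gripper_force: 15.0
```

The press force vanished at about 70°, so it's over the entry. I'll let it down carefully.

Emit:
move_arm:
  increments: [0, 0, 0.1, 0, 0, 0, 0.1, 0, 0, 0.1, 0, 0, 0, 0.1, 0, 0, 0, 0, 0, 0, 0.1, 0, 0, 0, 0, 0, 0, 0.1]

```text
time_s: 17.5
ee_pos: [0.501, -0.1471, 0.1557]
ee_rot: [-180.0, 0.0, 38.8]
contact_force: [0.1, -0.4, -1.0]
finger_gap: 0.146
gripper_force: 15.0
```

Emit:
move_arm:
  increments: [0, 0, 0.1, 0, 0, 0, 0.1, 0, 0, 0.1, 0, 0, 0, 0.1, 0, 0, 0.1, 0, 0, 0, 0.1, 0, 0, 0.1, 0, 0, 0, 0.1, 0, 0, 0, 0, 0, 0, 0.1, 0, 0, 0, 0, 0, 0, 0.1]

```text
time_s: 18.0
ee_pos: [0.5011, -0.1471, 0.1518]
ee_rot: [-180.0, 0.0, 38.8]
contact_force: [0.2, -0.1, -1.0]
finger_gap: 0.144
gripper_force: 15.0
```

Emit:
move_arm:
  increments: [0, 0, 0.1, 0, 0, 0, 0.1, 0, 0, 0.07, 0, 0, 0, 0.1, 0, 0, 0, 0, 0, 0, 0.1, 0, 0, 0, 0, 0, 0, 0.1]

```text
time_s: 18.33
ee_pos: [0.5012, -0.1472, 0.1504]
ee_rot: [180.0, -0.0, 38.8]
contact_force: [0.8, -0.5, -0.9]
finger_gap: 0.148
gripper_force: 15.0
```

Emit:
move_arm:
  increments: [0, 0, 0.06, 0, 0, 0, 0.1, 0, 0, 0, 0, 0, 0, 0.1, 0, 0, 0, 0, 0, 0, 0.1]

```text
time_s: 18.58
ee_pos: [0.5012, -0.1472, 0.1502]
ee_rot: [180.0, -0.0, 38.9]
contact_force: [-0.4, -1.1, 1.7]
finger_gap: 0.147
gripper_force: 15.0
```

Emit:
move_arm:
  increments: [0, 0, 0.05, 0, 0, 0, 0.1, 0, 0, 0, 0, 0, 0, 0.1, 0, 0, 0, 0, 0, 0, 0.1]

```text
time_s: 18.83
ee_pos: [0.5013, -0.1472, 0.15]
ee_rot: [179.9, -0.0, 38.9]
contact_force: [-0.9, 1.1, 5.0]
finger_gap: 0.146
gripper_force: 15.0
```

It bottomed out 8.3 mm lower, so it's in the thread. Now I'll screw clockwise.

Emit:
move_arm:
  increments: [0, 0, -0.03, 0, 0, 3, 0.1, 0, 0, 0, 0, 0, 3, 0.1, 0, 0, 0.0, 0, 0, 3, 0.1, 0, 0, 0, 0, 0, 0, 0.1, 0, 0, 0, 0, 0, 0, 0.1]

```text
time_s: 19.25
ee_pos: [0.5016, -0.1475, 0.15]
ee_rot: [179.9, -0.0, 29.9]
contact_force: [-0.3, -0.9, 4.6]
finger_gap: 0.148
gripper_force: 15.0
```

Emit:
move_arm:
  increments: [0, 0, 0, 0, 0, 3, 0.1, 0, 0, 0, 0, 0, 3, 0.1, 0, 0, 0.02, 0, 0, 3, 0.1, 0, 0, 0, 0, 0, 0, 0.1, 0, 0, 0, 0, 0, 0, 0.1]

```text
time_s: 19.67
ee_pos: [0.5014, -0.1473, 0.1493]
ee_rot: [180.0, -0.0, 21.0]
contact_force: [1.2, -0.4, 3.0]
finger_gap: 0.147
gripper_force: 15.0
```

Emit:
move_arm:
  increments: [0, 0, 0.02, 0, 0, 3, 0.1, 0, 0, 0.02, 0, 0, 3, 0.1, 0, 0, 0.02, 0, 0, 3, 0.1, 0, 0, 0, 0, 0, 0, 0.1]

```text
time_s: 20.0
ee_pos: [0.5012, -0.147, 0.1486]
ee_rot: [-180.0, -0.0, 11.9]
contact_force: [0.6, 1.0, 2.7]
finger_gap: 0.149
gripper_force: 15.0
```

Emit:
move_arm:
  increments: [0, 0, 0.025, 0, 0, 3, 0.1, 0, 0, 0.025, 0, 0, 3, 0.1, 0, 0, 0.02, 0, 0, 3, 0.1, 0, 0, 0, 0, 0, 0, 0.1]

```text
time_s: 20.33
ee_pos: [0.5012, -0.1469, 0.1479]
ee_rot: [-180.0, -0.0, 2.9]
contact_force: [1.6, 0.2, 3.0]
finger_gap: 0.149
gripper_force: 15.0
```

Emit:
move_arm:
  increments: [0, 0, 0.025, 0, 0, 3, 0.1, 0, 0, 0.025, 0, 0, 3, 0.1, 0, 0, 0.02, 0, 0, 3, 0.1, 0, 0, 0, 0, 0, 0, 0.1]

```text
time_s: 20.67
ee_pos: [0.5011, -0.147, 0.1471]
ee_rot: [-180.0, 0.0, -6.0]
contact_force: [0.8, 0.9, 2.4]
finger_gap: 0.146
gripper_force: 15.0
```

Emit:
move_arm:
  increments: [0, 0, 0.03, 0, 0, 3, 0.1, 0, 0, 0.025, 0, 0, 3, 0.1, 0, 0, 0.025, 0, 0, 3, 0.1, 0, 0, 0, 0, 0, 0, 0.1]

```text
time_s: 21.0
ee_pos: [0.5011, -0.147, 0.1464]
ee_rot: [-180.0, 0.0, -15.0]
contact_force: [-0.2, -0.1, 2.6]
finger_gap: 0.147
gripper_force: 15.0
```

Emit:
move_arm:
  increments: [0, 0, 0.025, 0, 0, 3, 0.1, 0, 0, 0.025, 0, 0, 3, 0.1, 0, 0, 0.02, 0, 0, 3, 0.1, 0, 0, 0, 0, 0, 0, 0.1]

```text
time_s: 21.33
ee_pos: [0.501, -0.1471, 0.1456]
ee_rot: [180.0, 0.0, -24.0]
contact_force: [1.3, -0.3, 2.5]
finger_gap: 0.151
gripper_force: 15.0
```

```bash
python3 - <<'E'
from station import sensors
o=sensors.get_obs();print(o["ee_pos"],o["ee_rot"],o["contact_force"],o["moment"],o["joint_positions"][5])
E
```

```text
[ 0.50100646 -0.14707754  0.14562731] [ 1.79996924e+02  1.63445038e-02 -2.40037295e+01] [ 1.34993651 -0.33114313  2.4915984 ] [ 0.10464036 -0.047165   -0.04379887] 91.42221360618693
```

Emit:
move_arm:
  increments: [0, 0, 0.025, 0, 0, 3, 0.1, 0, 0, 0.025, 0, 0, 3, 0.1, 0, 0, 0.02, 0, 0, 3, 0.1, 0, 0, 0, 0, 0, 0, 0.1]

```text
time_s: 21.67
ee_pos: [0.501, -0.1471, 0.1449]
ee_rot: [180.0, 0.0, -33.0]
contact_force: [-0.1, -0.3, 2.7]
finger_gap: 0.15
gripper_force: 15.0
```

Emit:
move_arm:
  increments: [0, 0, 0.025, 0, 0, 3, 0.1, 0, 0, 0.025, 0, 0, 3, 0.1, 0, 0, 0, 0, 0, 0, 0.1]

```text
time_s: 21.92
ee_pos: [0.501, -0.1471, 0.1444]
ee_rot: [180.0, 0.0, -39.0]
contact_force: [0.8, 0.1, 1.7]
finger_gap: 0.147
gripper_force: 15.0
```

```bash
python3 - <<'E'
from station import sensors
o=sensors.get_obs();print(o["ee_pos"],o["ee_rot"],o["contact_force"],o["moment"],o["joint_positions"][5])
E
```

```text
[ 0.50100766 -0.14710841  0.14442147] [ 1.79990210e+02  1.58638963e-02 -3.89888700e+01] [0.83628329 0.10806437 1.73604943] [ 0.1128771   0.00919289 -0.05823053] 106.40579959368281
```

Turned 78° so far, with about 0.8 mm left. Smaller steps now, watching the twist.

Emit:
move_arm:
  increments: [0, 0, 0.025, 0, 0, 2, 0.1, 0, 0, 0.02, 0, 0, 2, 0.1, 0, 0, 0, 0, 0, 0, 0.1]

```text
time_s: 22.17
ee_pos: [0.5011, -0.1471, 0.1441]
ee_rot: [180.0, 0.0, -43.0]
contact_force: [-0.5, 0.4, 2.5]
finger_gap: 0.149
gripper_force: 15.0
```

```bash
python3 - <<'E'
from station import sensors
o=sensors.get_obs();print(o["ee_pos"],o["ee_rot"],o["contact_force"],o["moment"],o["joint_efforts"])
E
```

```text
[ 0.50105324 -0.14714503  0.14407298] [ 1.79991724e+02  5.44780242e-03 -4.29697613e+01] [-0.49553887  0.43920179  2.52447612] [ 0.09182202  0.02632077 -0.0577339 ] [ -0.03216692 -30.44709206 -28.93766105  -0.0645308   -0.11445719
   0.19972519]
```

Emit:
move_arm:
  increments: [0, 0, 0.02, 0, 0, 2, 0.1, 0, 0, 0.01, 0, 0, 2, 0.1, 0, 0, 0, 0, 0, 0, 0.1]

```text
time_s: 22.42
ee_pos: [0.5012, -0.1472, 0.144]
ee_rot: [180.0, -0.0, -46.9]
contact_force: [-0.6, -1.0, 3.5]
finger_gap: 0.15
gripper_force: 15.3
```

```bash
python3 - <<'E'
from station import sensors
o=sensors.get_obs();print(o["ee_pos"],o["ee_rot"],o["contact_force"],o["moment"],o["joint_efforts"][5])
E
```

```text
[ 0.50116925 -0.14715995  0.14399094] [ 1.79993105e+02 -1.87338475e-02 -4.69340665e+01] [-0.58779889 -1.00434449  3.48767723] [0.07610531 0.06201877 0.40593402] 0.5920309200882912
```

Twist rose to 0.4 N·m and sinking stopped, so it's probably the stop. I'll release and check the height and bar angle.

Emit:
move_arm:
  increments: [0, 0, -0.05, 0, 0, -1, 0.1, 0, 0, 0, 0, 0, 0, 0.5, 0, 0, 0, 0, 0, 0, 0.5, 0, 0, 0, 0, 0, 0, 0.5, 0, 0, 0, 0, 0, 0, 0.5, 0, 0, 0, 0, 0, 0, 0.5, 0, 0, 0, 0, 0, 0, 0.5, 0, 0, 0, 0, 0, 0, 0.5]

```text
time_s: 23.08
ee_pos: [0.5011, -0.1471, 0.1443]
ee_rot: [180.0, 0.0, -46.1]
contact_force: [-0.1, 0.4, -0.4]
finger_gap: 0.503
gripper_force: 0.0
```

```bash
cat > m.py <<'E'
from h import *;from station import sensors,cams
o=sensors.get_obs();d=cams.capture("wrist");W=wcloud(d,o);print(o["ee_pos"],o["ee_rot"],o["contact_force"],o["moment"])
near=(abs(W[...,0]-.501)<.026)&(abs(W[...,1]+.147)<.026)
for lo,hi in((.178,.195),(.155,.168)):
    t=W[near&(W[...,2]>lo)&(W[...,2]<hi)]
    print(len(t),t.mean(0).round(4),np.median(t[:,2]),cv2.minAreaRect((t[:,:2]*1000).astype(np.float32)))
E
python3 m.py
```

```text
[ 0.50108779 -0.14713317  0.14426689] [ 1.79993936e+02  2.64131175e-03 -4.61453922e+01] [-0.08516463  0.38410958 -0.43256511] [ 0.11448418  0.02990728 -0.02881736]
2196 [ 0.5028 -0.1495  0.185 ] 0.185010832756284 ((503.1419982910156, -148.47772216796875), (51.288421630859375, 42.91150665283203), 10.030643463134766)
3512 [ 0.5034 -0.1497  0.1615] 0.1614904451394636 ((500.9877014160156, -147.0022735595703), (51.93077087402344, 51.956233978271484), 89.8828353881836)
```

Sank 14.4–14.6 mm of 14.8. I'll regrip and feel gently whether any turn is left.

Emit:
move_arm:
  increments: [0, 0, 0, 0, 0, 0, 0.1, 0, 0, 0, 0, 0, 0, 0.1, 0, 0, 0, 0, 0, 0, 0.1, 0, 0, 0, 0, 0, 0, 0.1, 0, 0, 0, 0, 0, 0, 0.1, 0, 0, 0, 0, 0, 0, 0.1, 0, 0, 0, 0, 0, 0, 0.1, 0, 0, 0.04, 0, 0, 0, 0.1, 0, 0, 0, 0, 0, 1, 0.1, 0, 0, 0, 0, 0, 0, 0.1]

```text
time_s: 23.97
ee_pos: [0.5012, -0.1472, 0.1443]
ee_rot: [-180.0, -0.0, -47.2]
contact_force: [0.1, -0.1, 2.1]
finger_gap: 0.152
gripper_force: 15.0
```

```bash
python3 - <<'E'
from station import sensors
o=sensors.get_obs();print(o["ee_pos"],o["ee_rot"],o["contact_force"],o["moment"],o["finger_gap"])
E
```

```text
[ 0.50122598 -0.14715311  0.14430874] [-1.79993781e+02 -3.07136719e-02 -4.71852165e+01] [ 0.05510851 -0.10432384  2.08632332] [0.08442005 0.11984191 0.18824909] 0.15164951948608268
```

Emit:
move_arm:
  increments: [0, 0, 0.02, 0, 0, 1, 0.1, 0, 0, 0, 0, 0, 0, 0.1, 0, 0, 0, 0, 0, 0, 0.1]

```text
time_s: 24.22
ee_pos: [0.5013, -0.1472, 0.1442]
ee_rot: [-180.0, -0.0, -48.1]
contact_force: [-0.6, -0.3, 3.6]
finger_gap: 0.152
gripper_force: 15.2
```

```bash
python3 - <<'E'
from station import sensors
o=sensors.get_obs();print(o["ee_pos"],o["ee_rot"],o["contact_force"],o["moment"],o["finger_gap"])
E
```

```text
[ 0.50126757 -0.14717016  0.14423731] [-1.79987341e+02 -4.13775131e-02 -4.81381650e+01] [-0.60438822 -0.26829431  3.57768696] [0.08789729 0.18802039 0.26526947] 0.15188348443004088
```

Emit:
move_arm:
  increments: [0, 0, -0.04, 0, 0, -3, 0.1, 0, 0, -0.02, 0, 0, -3, 0.1, 0, 0, 0, 0, 0, 0, 0.1, 0, 0, 0.02, 0, 0, 2, 0.1, 0, 0, 0.02, 0, 0, 2, 0.1, 0, 0, 0, 0, 0, 0, 0.1]

```text
time_s: 24.72
ee_pos: [0.5013, -0.1472, 0.1442]
ee_rot: [-180.0, -0.0, -46.2]
contact_force: [-0.0, 0.1, 2.9]
finger_gap: 0.148
gripper_force: 15.0
```

```bash
cat >s.py <<'E'
from station import sensors
o=sensors.get_obs();print(o["ee_pos"],o["ee_rot"],o["contact_force"],o["moment"],o["finger_gap"])
E
python3 s.py
```

```text
[ 0.50130935 -0.14722647  0.14417494] [-1.79991447e+02 -3.80756189e-02 -4.62435546e+01] [-0.0156115   0.14350524  2.85887556] [0.03020493 0.07904419 0.21426118] 0.14817831145200103
```

Emit:
move_arm:
  increments: [0, 0, 0.01, 0, 0, 1, 0.1, 0, 0, 0, 0, 0, 0, 0.1]

```text
time_s: 24.88
ee_pos: [0.5013, -0.1473, 0.1442]
ee_rot: [-180.0, -0.0, -47.2]
contact_force: [-1.4, -0.3, 4.1]
finger_gap: 0.148
gripper_force: 15.2
```

```bash
python3 s.py
```

```text
[ 0.50134347 -0.14726183  0.14421016] [-1.79986062e+02 -4.87499838e-02 -4.71816742e+01] [-1.43680264 -0.3180155   4.08510003] [0.04078507 0.05089525 0.22154587] 0.14779723788061738
```

Emit:
move_arm:
  increments: [0, 0, 0, 0, 0, 1, 0.1, 0, 0, 0, 0, 0, 0, 0.1]

```text
time_s: 25.05
ee_pos: [0.5014, -0.1472, 0.1442]
ee_rot: [-180.0, -0.0, -48.2]
contact_force: [0.2, -1.3, 5.0]
finger_gap: 0.158
gripper_force: 15.5
```

```bash
python3 s.py
```

```text
[ 0.50135384 -0.14724635  0.14419571] [-1.79987068e+02 -4.89461450e-02 -4.81833468e+01] [ 0.1804828  -1.31670542  4.95250458] [0.02171643 0.05978182 0.34783912] 0.15764273520034586
```

Hard resistance returns at the same angle, so that's the stop. I'll ease the twist, release, rise clear and verify.

Emit:
move_arm:
  increments: [0, 0, -0.06, 0, 0, -2, 0.1, 0, 0, 0, 0, 0, 0, 0.5, 0, 0, 0, 0, 0, 0, 0.5, 0, 0, 0, 0, 0, 0, 0.5, 0, 0, 0, 0, 0, 0, 0.5, 0, 0, 0, 0, 0, 0, 0.5, 0, 0, -2, 0, 0, 0, 0.5, 0, 0, -4, 0, 0, 0, 0.5, 0, 0, -4, 0, 0, 0, 0.5, 0, 0, 0, 0, 0, 0, 0.5, 0, 0, 0, 0, 0, 0, 0.5]

```text
time_s: 25.97
ee_pos: [0.5026, -0.1477, 0.2479]
ee_rot: [-179.8, -0.4, -46.2]
contact_force: [0.1, -0.3, -0.4]
finger_gap: 0.5
gripper_force: 0.0
```

```bash
python3 - <<'E'
from h import *;from station import sensors,cams;import pickle
o=sensors.get_obs();print(o["ee_pos"],o["ee_rot"],o["contact_force"])
D=pickle.load(open("d.pkl","rb"));W0=cloud(D["side"]);d=cams.capture("side");W1=cloud(d)
w=wcloud(cams.capture("wrist"),o)
for n,W,hs in(("s0",W0,(.2,.176)),("s1",W1,(.185,.161)),("w",w,(.185,.161))):
    near=np.hypot(W[...,0]-.501,W[...,1]+.147)<.03
    for h in hs:
        t=W[near&(abs(W[...,2]-h)<.006)];r=cv2.minAreaRect((t[:,:2]*1000).astype(np.float32));hist=np.histogram(t[:,2],12)
        k=hist[0].argmax();print(n,h,len(t),np.median(t[:,2]).round(4),hist[1][k:k+2].round(4),r)
cv2.imwrite("pics/end.png",np.hstack([cams.capture("top")["color"][60:330,160:500],cv2.resize(d["color"][140:275,280:420],(280,270))]))
E
```

```text
[ 0.50259628 -0.14770101  0.24788424] [-179.83842002   -0.37067958  -46.16130702] [ 0.07204859 -0.2536805  -0.44803949]
s0 0.2 58 0.1995 [0.1992 0.1999] ((500.7555236816406, -144.22271728515625), (15.176639556884766, 45.9144172668457), 56.45545196533203)
s0 0.176 131 0.1768 [0.176 0.177] ((498.1089172363281, -141.94900512695312), (53.488372802734375, 45.84893035888672), 33.26259994506836)
s1 0.185 56 0.1854 [0.1855 0.1863] ((500.3973388671875, -145.36724853515625), (14.533001899719238, 48.46072006225586), 47.47089385986328)
s1 0.161 133 0.1624 [0.1619 0.1629] ((499.33843994140625, -142.93716430664062), (51.04338073730469, 48.87248992919922), 29.48612403869629)
w 0.185 775 0.1876 [0.1875 0.1883] ((503.04736328125, -148.81849670410156), (14.007824897766113, 44.80419158935547), 45.153564453125)
w 0.161 1782 0.1641 [0.1633 0.1642] ((503.8763732910156, -149.0823974609375), (53.633766174316406, 52.82062530517578), 48.54522705078125)
```

View pics/end.png

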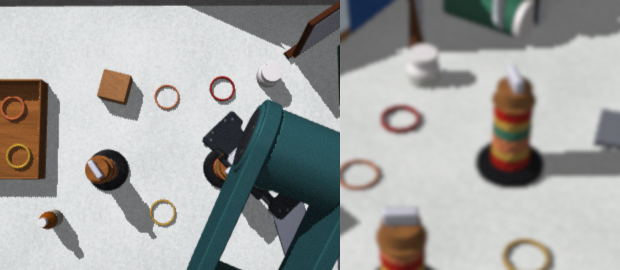

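The picture shows the cap seated, the fingers clear above it, and the other goods where they were. Handing in.

```bash
python3 -c "
from station import bot
print(bot.finish_job())"
```

```text
the job is handed in; nothing more can be done
None
```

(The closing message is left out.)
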